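# Push a spent furnace boat under the spring flap of the collection chest

## Robot

A 6-joint arm with a two-finger parallel gripper is mounted at the origin on the work surface. World frame = base frame: x ahead of the robot, y to its left, z up, the work surface at z = 0. Lengths are in m, angles in rad, forces in N, time in s.
With the tool pointing down it reaches from about 0.275 to 1 m from the base axis. Payload 8.4 kg.
Tool frame: the origin (TCP) lies at the very end of the fingers, on their centre line; the grasp point (between the pads) lies 19 mm behind it; z points along the fingers, y is the direction in which the jaws open and shut (so a half turn about z gives the same grasp; the last joint's range is limited). The gripper opens to 85 mm and grips with 20 to 120 N. Pads are 22 mm wide; open, the fingers measure 114 mm over their backs; the gripper's body (76 mm by 85 mm) begins 54 mm behind the grasp point. The pads swing forward as they close: fully open they stand 13 mm farther back than shut.
Start: joints at [1.247, 0.353, 1.633, -0, 1.155, -0.002], TCP at [0.198, 0.593, 0.231] pointing down, gripper open.
Joint ranges: [-2.63, 2.63], [-0.92, 2.1], [0.06, 2.66], [-1.3, 4.44], [0, 2.69], [-3.02, 3.02]. Speed limits (rad/s): [2.22, 2.22, 2.79, 3.14, 3.14, 3.14].

## Interface

Orientations are given as a unit quaternion [w, x, y, z].
In Python, from bench import * gives the robot as it stands.
- The arm moves only by the tool servo_tool, never from a script. Its argument "commands" is a list of rows, each an object of numbers: "dx", "dy", "dz": the shift along the tool's x, y, z in cm; "twist": the turn about the tool's z in rad; "grip": the finger opening in cm, from 0 to 8.54. In form: [{"dx": .., "dy": .., "dz": .., "twist": .., "grip": ..}, ...]. A call has 1 to 12 rows; each row shifts and turns the pose as measured when the row begins, along the tool's axes as they then stand; what a row does not reach is not made up. A row lasts 1/12 s, in which the tool goes at most 41.7 mm and 7.16 degrees, less where a joint would pass 70% of its speed; a pose out of reach is approached as far as the arm can. A call is refused whole if a number of a shift passes 4.17 or a number of a turn 0.125, either way. A call with a gripper value outside its range is refused whole. The fingers move at their own pace and stop on an object; the grip force is fixed at half the most. Time passes only in rows, so rows that do not move let the fingers close. It gives the time, the measured TCP pose, the force and the opening at its end, in the units of the state.
- sense(): the state, without advancing time (a new reading comes with each control period).
- snapshot(name): name is "scene" or "top" or "wrist"; returns the picture (480x640x3 uint8, red, green, blue); there is no depth.
- camera_params(name): a dict with "camera_matrix" (3x3 intrinsics, pixels), "R" (3x3) and "t" (3): a world point X has camera coordinates R X + t. Camera axes: x right, y down, z forward; pixel columns grow to the right and rows downward; lengths in m; the calibration is good to about 2 mm. A picture is of the moment at which its call begins: read the wrist's pose just before it. camera_params takes no time and is no camera call; for the wrist camera it gives the pose at the moment of the call.
- sign_off(): hands the job in, once; it reports no verdict.
The state is a dict: "time_s": time; "q": joint angles; "dq": joint speeds; "joint_torque": joint torques, N m; "eef_pos": TCP position; "ee_rot": TCP orientation; "force": force on the tool from outside, world axes, zero at the start; "wrist_torque": the same for the moment, N m; "width": opening from 0.0 (shut) to 1.0 (fully open).
Only numpy, scipy, OpenCV 4.12 (cv2) and the standard library are available. Lean on these libraries where they do the work, as an engineer would, in place of code of your own. Each camera call takes 0.05 s, during which the arm holds its last target. There are 200 camera calls.

## Task

Swing the chest's yellow spring flap open by pushing its red bar sideways with one fingertip and, while holding it open, push the white sample boat along its lane with the other fingertip until it drops through the hole under the flap. Only then let the flap close again. Only push the boat, never pick it up, and leave the crucible, bottle and jar where they stand.

Things in the scene. Friction and masses are not known exactly. Their poses are not given: they have to be found in the camera images.
- chest: Fixed stainless steel chest; deck 90 mm above the bench. Origin on the bench under the near rim of the drop hole; x runs along the lane from the robot side to the hole, y left, z up. Deck: x -175 to 103 mm, y -100 to 90 mm. The lane runs along y = 0 from x -175 mm to the hole between two rails 4 mm high, 5 mm thick, inner faces at y -22 and +22 mm.
- hole_rim (a point): Middle of the near edge of the drop hole, on the deck surface: chest (0, 0, 90) mm, chest axes. The hole spans chest x 0 to 80 mm, y -36 to 36 mm; the pit's floor is 76 mm below the deck and its far wall is clear plastic.
- flap (a joint): Angle of the yellow spring flap, rad: 0 closed (over the hole), 1.0 fully open (stop). Closed by a spring and its weight: 0.1 N m closed, 0.2 N m at the stop; falls shut when released. Pushing the red bar left (chest +y) opens it: bar travel 23 mm for 0.6 rad, 27 mm for 0.75 rad, held there by about 6 N. The boat passes freely under it from 0.6 rad up.
- flap_hinge (a point): Point on the flap's hinge line, which is parallel to the chest's x: chest (0, 52, 94) mm, left of the lane; its axes turn with the flap. The flap is a yellow plate 5 mm thick, chest x 8 to 86 mm, reaching 92 mm from the hinge to the right over the hole when closed; it swings up and to the left.
- bar_mid (a point): Point on the free part of the red bar (moves and turns with the flap). Bar round, 10 mm thick, 255 mm long, parallel to the lane (chest x -175 to 80 mm), 40 mm from the hinge line; straight above it when closed: chest (-85, 52, 134) mm. Two 6 mm posts at chest x 30 and 70 mm carry it; beside the lane it overhangs freely, nothing under it.
- boat: Loose white ceramic sample boat, a solid block 60 mm long (chest x), 40 mm wide (y), 20 mm high, 100 to 190 g, standing in the lane on the deck. Origin at the centre of its underside. It tips into the hole once its middle is past the hole's near rim.
- crucible: Small solid white crucible-shaped weight, 34 mm wide, 30 mm high, standing on the deck to the right of the lane and hole; leave alone. Origin at its foot.
- amber_bottle: Amber bottle with a black cap, 58 mm wide, 125 mm high, on the bench beside the chest; leave alone. Origin at its foot.
- powder_jar: White jar with a red cap, 62 mm wide, 100 mm high, on the bench beside the chest; leave alone. Origin at its foot.
There are look-alikes about, which are no part of the job. What is shaped like the boat but turquoise is not meant.

How it is judged:
On the way, in this order (a step that is already met when the one before it is completed fails the run):
1. a finger holds the flap open while the boat still stands in the lane before the hole (contact force between the fingers and flap above 0.3 N and value of joint flap above 0.4 rad and x of boat in the frame of chest below -0.012 m and z of boat in the frame of chest above 0.08 m), for 0.2 s.
2. the boat has dropped into the pit while a finger still holds the flap open (contact force between the fingers and flap above 0.3 N and value of joint flap above 0.4 rad and z of boat in the frame of chest below 0.065 m and x of boat in the frame of chest between -0.005 and 0.085 m), for 0.05 s.
At the end, for the whole second after the job is handed in: The boat lies at rest in the pit under the hole (its origin at least 25 mm below the deck), the flap is closed (under 0.08 rad), and crucible, bottle and jar are within 30 mm of where they stood (z of boat in the frame of chest below 0.065 m and x of boat in the frame of chest between -0.005 and 0.085 m and value of joint flap below 0.08 rad and linear speed of boat below 0.02 m/s and distance of each of crucible, amber_bottle, powder_jar from where it was at the start of the episode below 0.03 m); the robot touches nothing.
It fails at once if the boat is lifted more than 15 mm above the deck (z of boat in the frame of chest above 0.105 m).
It fails at once if the boat is pushed out of its lane (y of boat in the frame of chest above 0.045 m or y of boat in the frame of chest below -0.045 m).
It fails at once if a bystander (crucible, bottle, jar) is moved by more than 30 mm or knocked over (distance of any of crucible, amber_bottle, powder_jar from where it was at the start of the episode above 0.03 m or angle between any of crucible, amber_bottle, powder_jar's own z axis and vertical above 0.5 rad).
It also fails if it takes over 42 s, if anything falls off the work surface, if the arm or the gripper's body presses on something with over 40 N, if the wrist force passes 120 N, or if a joint passes its speed limit or range.

## Working session

There is one attempt and no reset: what is moved stays moved. The work goes in short steps, Python scripts to look and compute and a tool call to move; the robot and the scene stay as the last step left them, time stands still between calls to the robot, and variables do not carry over. Pictures are saved under pics/ and viewed, on a budget of 10 in all, crops included, one or two more only if the job needs it, and the job is handed in when it is done.

Besides the shell and the picture viewer there is one more tool, called after "Request:" as name(argument=value, ...) on one line, values as JSON. servo_tool: Moves the arm, as the interface text tells. Its arguments: {"type":"object","properties":{"commands":{"type":"array","items":{"type":"object","properties":{"dx":{"type":"number"},"dy":{"type":"number"},"dz":{"type":"number"},"twist":{"type":"number"},"grip":{"type":"number"}}}}},"required":["commands"]}

```bash
mkdir -p pics; ls
python3 - <<'E'
from bench import *
import cv2,numpy as np
s=sense();print({k:np.round(v,3).tolist() for k,v in s.items()})
for n in ["scene","top"]:
    im=snapshot(n);cv2.imwrite(f"pics/{n}0.png",im[...,::-1])
    p=camera_params(n);print(n,{k:np.round(v,4).tolist() for k,v in p.items()})
p=camera_params("wrist");print({k:np.round(v,4).tolist() for k,v in p.items()})
E
```

```text
pics
{'time_s': 0.0, 'q': [1.247, 0.354, 1.634, -0.0, 1.155, -0.002], 'dq': [0.0, 0.001, 0.002, 0.0, -0.002, 0.001], 'joint_torque': [0.002, -60.525, -34.206, 0.0, 0.009, 0.0], 'eef_pos': [0.197, 0.592, 0.231], 'ee_rot': [-0.0, 0.16, 0.987, -0.001], 'force': [0.133, 0.726, 0.206], 'wrist_torque': [0.035, -0.013, 0.013], 'width': 0.999}
scene {'camera_matrix': [[477.8324, 0.0, 323.29], [0.0, 477.8324, 243.6464], [0.0, 0.0, 1.0]], 'R': [[0.0963, 0.9953, -0.0061], [0.7565, -0.0772, -0.6495], [-0.6469, 0.0579, -0.7604]], 't': [-0.0783, -0.3616, 1.2867]}
top {'camera_matrix': [[498.4336, 0.0, 323.3546], [0.0, 498.4336, 238.4788], [0.0, 0.0, 1.0]], 'R': [[0.0171, -0.9998, -0.0031], [-0.9866, -0.0163, -0.1623], [0.1623, 0.0058, -0.9867]], 't': [0.0225, 0.5782, 1.0309]}
{'camera_matrix': [[364.2686, 0.0, 311.3695], [0.0, 364.2686, 247.7887], [0.0, 0.0, 1.0]], 'R': [[0.3161, 0.9487, -0.0009], [0.9068, -0.3019, 0.2941], [0.2788, -0.0938, -0.9558]], 't': [-0.6242, -0.0373, 0.379]}
```

View pics/scene0.png

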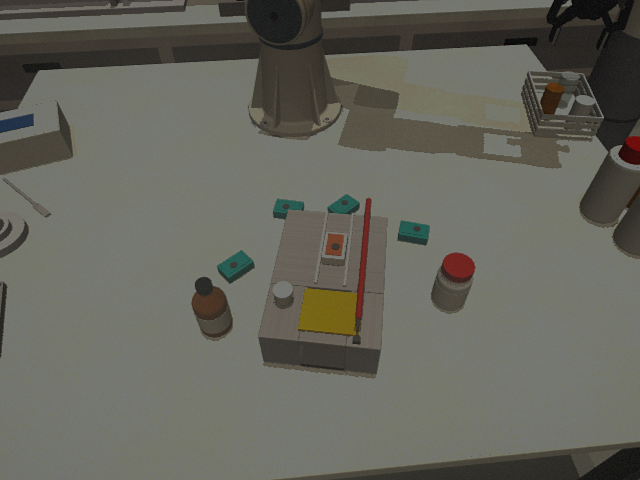

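View pics/top0.png

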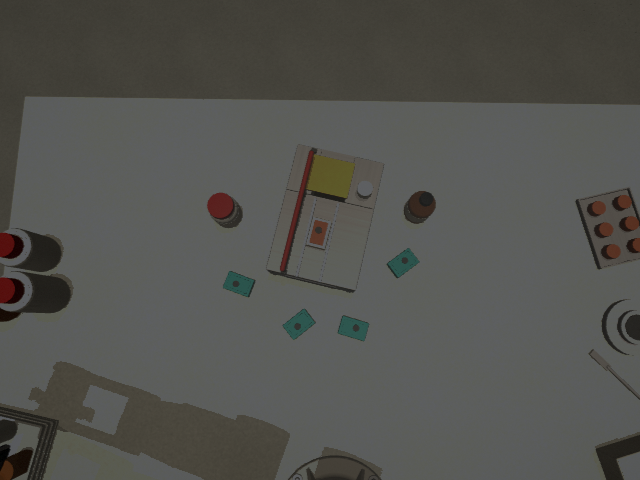

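Run:
```python
import cv2,numpy as np
def crop(n,x0,y0,w,h,k,g):
    im=cv2.imread(f"pics/{n}0.png")[y0:y0+h,x0:x0+w]
    im=cv2.resize(im,None,fx=k,fy=k,interpolation=cv2.INTER_CUBIC)
    im=np.clip(im.astype(float)*g,0,255).astype(np.uint8)
    for i in range(0,w,20): cv2.putText(im,str(x0+i),(i*k,10),0,.35,(255,0,255),1);cv2.line(im,(i*k,12),(i*k,18),(255,0,255),1)
    for i in range(0,h,20): cv2.putText(im,str(y0+i),(0,i*k+4),0,.35,(255,0,255),1);cv2.line(im,(24,i*k),(30,i*k),(255,0,255),1)
    cv2.imwrite(f"pics/{n}c.png",im)
crop("top",260,140,130,150,4,2.2)
crop("scene",255,190,150,190,3,1.4)
```

```text
(no output)
```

View pics/topc.png

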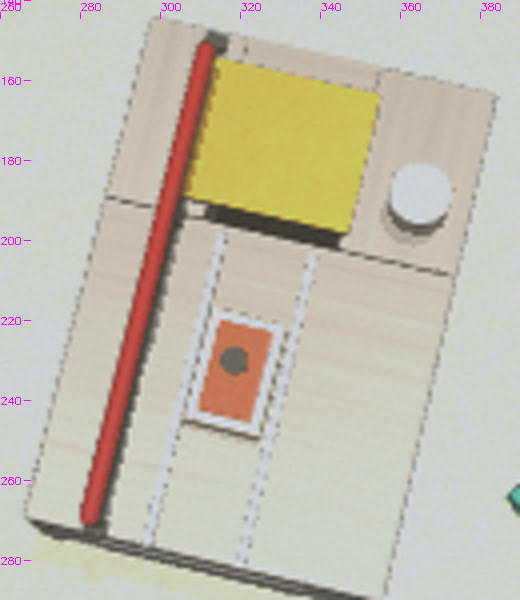

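View pics/scenec.png

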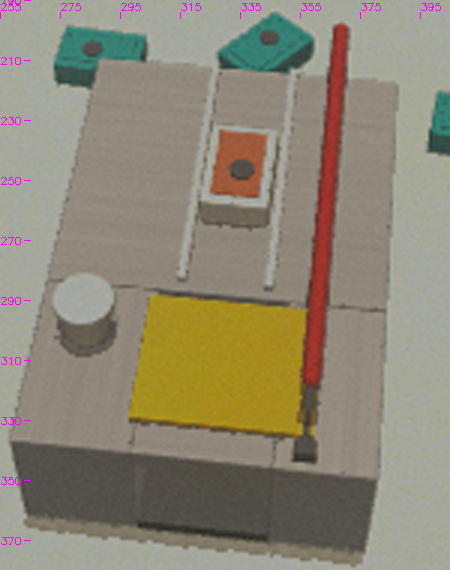

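```bash
cat > h.py <<'E'
from bench import *
import cv2,numpy as np
from scipy.optimize import least_squares
def proj(p,X):
    c=np.asarray(X)@np.array(p["R"]).T+np.array(p["t"]);u=c@np.array(p["camera_matrix"]).T
    return u[:,:2]/u[:,2:]
def T(v,P):
    c,s=np.cos(v[3]),np.sin(v[3]);P=np.asarray(P)
    return P@np.array([[c,s,0],[-s,c,0],[0,0,1]])+np.array(v[:3])
E
python3 - <<'E'
from h import *
C=np.array([[103,90,90],[103,-100,90],[-175,-100,90],[-175,90,90],[-175,52,134]])/1e3
top=[(298,144.2),(384.2,163.7),(356,290),(267,268.7),(282.5,270)]
sc=[(380.7,349.3),(259,336.7),(288.3,210.7),(387.3,217.7),(368.7,199)]
pt,ps=camera_params("top"),camera_params("scene")
f=lambda v,a,b,P:np.r_[(proj(pt,T(v,P))-a).ravel(),(proj(ps,T(v,P))-b).ravel()]
r=least_squares(f,[.5,0,0,-.1],args=(top,sc,C));v=r.x
print("chest",v.round(4),r.fun.round(1))
B=np.array([[30,20,20],[30,-20,20],[-30,-20,20],[-30,20,20]])/1e3
bt=[(314.3,218.3),(331,221.3),(324.5,248.5),(307.3,244.5)]
bs=[(345,258.7),(323,257.3),(327.7,232.7),(347,233.3)]
r=least_squares(f,[.45,0,.09,v[3]],args=(bt,bs,B));b=r.x
print("boat",b.round(4),r.fun.round(1))
c,s=np.cos(v[3]),np.sin(v[3]);d=b[:2]-v[:2]
print("boat in chest",(c*d[0]+s*d[1]).round(4),(-s*d[0]+c*d[1]).round(4))
np.save("chest.npy",v)
for n,q in dict(barnear=(-.175,.052,.134),rim=(0,0,.09),lane0=(-.175,0,.09)).items():print(n,T(v,[q]).round(4))
E
```

```text
chest [ 0.6566  0.0254 -0.0014 -0.2139] [-0.7 -0.6 -0.3 -0.7 -0.7  0.4 -1.7  0.5 -1.2  1.4  0.1  0.9 -1.6  0.8
 -1.  -1.  -0.6  0.  -0.7  0.3]
boat [ 0.5788  0.0431  0.0879 -0.2087] [-2.5 -1.4 -0.2 -0.2 -0.3  0.9 -2.2  0.5 -0.4  0.9 -1.8  0.4 -2.6 -1.
  0.4  0.1]
boat in chest -0.0798 0.0008
barnear [[0.4967 0.1133 0.1326]]
rim [[0.6566 0.0254 0.0886]]
lane0 [[0.4856 0.0625 0.0886]]
```

```bash
cat >> h.py <<'E'
def rel(): # TCP in chest frame (mm), tool yaw err
    s=sense();v=np.load("chest.npy");c,q=np.cos(v[3]),np.sin(v[3])
    d=np.array(s["eef_pos"])-v[:3];w,x,y,z=s["ee_rot"]
    ty=np.arctan2(1-2*(x*x+z*z),2*(x*y-w*z))
    p=np.array([c*d[0]+q*d[1],-q*d[0]+c*d[1],d[2]])*1e3
    print("t",round(s["time_s"],2),"chest mm",p.round(1),"yawerr",round(ty-np.pi/2-v[3],4),"F",np.round(s["force"],1),"w",round(s["width"],3))
    return p
E
python3 -c "from h import *;rel()"
```

```text
t 0.1 chest mm [-569.   456.7  232.1] yawerr -0.1079 F [-0.4 -0.  -0.3] w 1.0
```

Request:
servo_tool(commands=[{"twist":-0.107,"grip":5.1}])

```text
$.commands[0]: bad value
```

```bash
python3 -c "from h import *;rel()"
```

```text
t 0.1 chest mm [-569.   456.7  232.1] yawerr -0.1079 F [-0.4 -0.  -0.3] w 1.0
```

Request:
servo_tool(commands=[{"dx":0,"dy":0,"dz":0,"twist":-0.107,"grip":5.1},{"dx":-2.8,"dy":-2.9,"dz":0,"twist":0,"grip":5.1},{"dx":-2.8,"dy":-2.9,"dz":0,"twist":0,"grip":5.1},{"dx":-2.8,"dy":-2.9,"dz":0,"twist":0,"grip":5.1},{"dx":-2.8,"dy":-2.9,"dz":0,"twist":0,"grip":5.1},{"dx":-2.8,"dy":-2.9,"dz":0,"twist":0,"grip":5.1},{"dx":-2.8,"dy":-2.9,"dz":0,"twist":0,"grip":5.1},{"dx":-2.8,"dy":-2.9,"dz":0,"twist":0,"grip":5.1},{"dx":-2.8,"dy":-2.9,"dz":0,"twist":0,"grip":5.1},{"dx":-2.8,"dy":-2.9,"dz":0,"twist":0,"grip":5.1}])

```text
time_s: 0.93
eef_pos: [0.3904, 0.2789, 0.2268]
ee_rot: [-0.002, 0.099, 0.995, -0.001]
force: [0.7, -0.2, 0.8]
width: 0.597
```

```bash
python3 -c "from h import *;rel()"
```

```text
t 0.93 chest mm [-314.   191.2  228.2] yawerr 0.0158 F [ 0.7 -0.2  0.8] w 0.597
```

Request:
servo_tool(commands=[{"dx":-2.7,"dy":-2.7,"dz":0,"twist":0.016,"grip":5.1},{"dx":-2.7,"dy":-2.7,"dz":0,"twist":0,"grip":5.1},{"dx":-2.7,"dy":-2.7,"dz":0,"twist":0,"grip":5.1},{"dx":-2.7,"dy":-2.7,"dz":0,"twist":0,"grip":5.1},{"dx":-2.7,"dy":-2.7,"dz":0,"twist":0,"grip":5.1},{"dx":-2.7,"dy":-2.7,"dz":0,"twist":0,"grip":5.1},{"dx":0,"dy":0,"dz":0,"twist":0,"grip":5.1},{"dx":0,"dy":0,"dz":0,"twist":0,"grip":5.1}])

```text
time_s: 1.6
eef_pos: [0.5209, 0.0679, 0.2259]
ee_rot: [-0.001, 0.111, 0.994, -0.002]
force: [0.4, 0.1, -1.0]
width: 0.596
```

```bash
python3 -c "from h import *;rel()"
```

```text
t 1.6 chest mm [-141.6   12.7  227.3] yawerr -0.0078 F [ 0.4  0.1 -1. ] w 0.596
```

Request:
servo_tool(commands=[{"dx":-1.2,"dy":-1.2,"dz":0,"twist":-0.008,"grip":5.1},{"dx":0,"dy":0,"dz":2.5,"twist":0,"grip":5.1},{"dx":0,"dy":0,"dz":2.5,"twist":0,"grip":5.1},{"dx":0,"dy":0,"dz":2.0,"twist":0,"grip":5.1},{"dx":0,"dy":0,"dz":0,"twist":0,"grip":5.1},{"dx":0,"dy":0,"dz":0,"twist":0,"grip":5.1}])

```text
time_s: 2.1
eef_pos: [0.5288, 0.0555, 0.1541]
ee_rot: [-0.001, 0.106, 0.994, -0.002]
force: [0.5, 0.2, -0.1]
width: 0.597
```

Run:
```python
from h import *
rel()
w=snapshot("wrist");cv2.imwrite("pics/w1.png",np.clip(w[...,::-1]*1.3,0,255).astype(np.uint8))
```

```text
t 2.1 chest mm [-131.3    2.3  155.5] yawerr 0.0016 F [ 0.5  0.2 -0.1] w 0.597
```

View pics/w1.png

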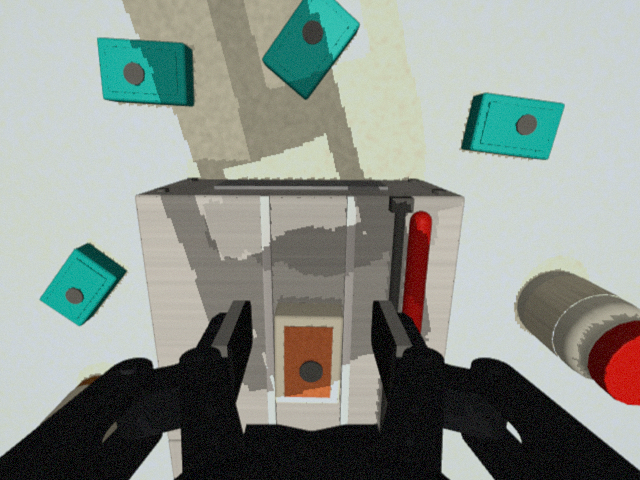

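Run:
```python
from h import *
p=camera_params("wrist");v=np.load("chest.npy")
R=np.array(p["R"]);t=np.array(p["t"]);K=np.array(p["camera_matrix"])
print("cam",(-R.T@t).round(3))
def chest_at(uv,z): # chest xy at chest height z
    d=R.T@np.linalg.solve(K,[*uv,1]);o=-R.T@t;P=o+d*(z/1e3+v[2]-o[2])/d[2]
    c,s=np.cos(v[3]),np.sin(v[3]);e=P-v[:3];return np.round([1e3*(c*e[0]+s*e[1]),1e3*(c*e[1]-s*e[0])],1)
for n,uv,z in [("corner NR",(137,195),90),("corner NL",(463,197),90),("bar end",(420,212),134),("rail in R",(271,195),94),("rail in L",(347,195),94),("boat bot",(308,303),90),("boat top",(308,324),110),("tipR",(240,303),155),("tipL in",(375,303),155),("tipL out",(390,303),155)]:
    print(n,chest_at(uv,z))
```

```text
cam [0.455 0.072 0.296]
corner NR [-175.1  -97.9]
corner NL [-174.4   88.5]
bar end [-174.5   51.6]
rail in R [-175.9  -20.7]
rail in L [-176.    21.9]
boat bot [-1.077e+02 -1.000e-01]
boat top [-104.     0.2]
tipR [-138.7  -28.5]
tipL in [-138.9   29.5]
tipL out [-139.   36.]
```

Request:
servo_tool(commands=[{"dx":0,"dy":-0.5,"dz":0,"twist":0,"grip":5.8},{"dx":0,"dy":0,"dz":2.0,"twist":0,"grip":5.8},{"dx":0,"dy":0,"dz":2.0,"twist":0,"grip":5.8},{"dx":0,"dy":0,"dz":1.0,"twist":0,"grip":5.8},{"dx":0,"dy":0,"dz":0.6,"twist":0,"grip":5.8},{"dx":0,"dy":0,"dz":0,"twist":0,"grip":5.8},{"dx":0,"dy":0,"dz":0,"twist":0,"grip":5.8}])

```text
time_s: 2.73
eef_pos: [0.5319, 0.0517, 0.1046]
ee_rot: [0.004, 0.104, 0.995, -0.001]
force: [-0.6, -0.8, 0.1]
width: 0.677
```

Run:
```python
from h import *
rel()
w=snapshot("scene")[170:370,230:430];cv2.imwrite("pics/s2.png",cv2.resize(np.clip(w[...,::-1]*1.5,0,255).astype(np.uint8),None,fx=3,fy=3,interpolation=2))
```

```text
t 2.73 chest mm [-127.5   -0.7  106. ] yawerr 0.0049 F [-0.6 -0.8  0.1] w 0.677
```

View pics/s2.png

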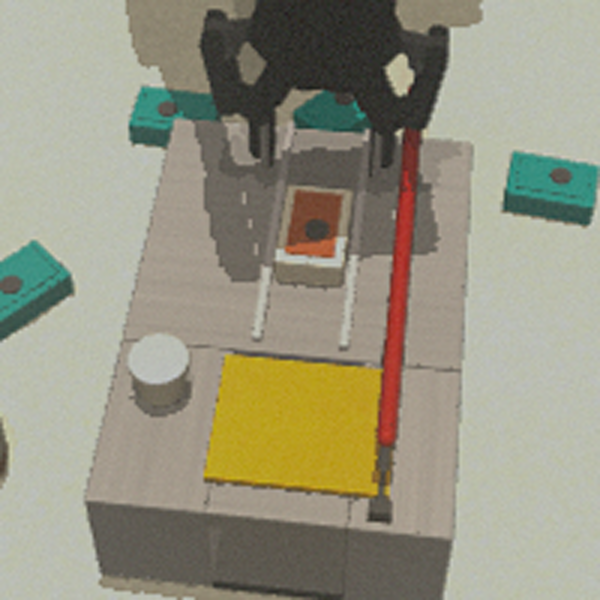

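Request:
servo_tool(commands=[{"dx":0.3,"dy":0,"dz":0.5,"twist":0,"grip":5.8},{"dx":0.1,"dy":0,"dz":0.4,"twist":0,"grip":5.8},{"dx":0,"dy":0,"dz":0,"twist":0,"grip":5.8},{"dx":0,"dy":0,"dz":0,"twist":0,"grip":5.8}])

```text
time_s: 3.12
eef_pos: [0.5291, 0.0528, 0.0971]
ee_rot: [0.006, 0.104, 0.995, -0.0]
force: [0.7, -0.3, 0.3]
width: 0.68
```

```bash
python3 -c "from h import *;rel()"
```

```text
t 3.12 chest mm [-130.4   -0.3   98.5] yawerr 0.005 F [ 0.7 -0.3  0.3] w 0.68
```

Request:
servo_tool(commands=[{"dx":0,"dy":0.5,"dz":0,"twist":0,"grip":5.8},{"dx":0,"dy":0.5,"dz":0,"twist":0,"grip":5.8},{"dx":0,"dy":0,"dz":0,"twist":0,"grip":5.8}])

```text
time_s: 3.37
eef_pos: [0.5311, 0.0627, 0.0974]
ee_rot: [0.006, 0.104, 0.995, -0.001]
force: [-0.6, -3.0, 0.8]
width: 0.68
```

```bash
python3 -c "from h import *;rel()"
```

```text
t 3.37 chest mm [-130.6    9.8   98.8] yawerr 0.0047 F [-0.6 -3.   0.8] w 0.68
```

Request:
servo_tool(commands=[{"dx":0,"dy":0.8,"dz":0,"twist":0,"grip":5.8},{"dx":0,"dy":0.8,"dz":0,"twist":0,"grip":5.8},{"dx":0,"dy":0.8,"dz":0,"twist":0,"grip":5.8},{"dx":0,"dy":0.1,"dz":0,"twist":0,"grip":5.8},{"dx":0,"dy":0.1,"dz":0,"twist":0,"grip":5.8}])

```text
time_s: 3.78
eef_pos: [0.535, 0.0858, 0.0955]
ee_rot: [0.004, 0.103, 0.995, -0.005]
force: [1.8, -8.4, -1.8]
width: 0.677
```

Run:
```python
from h import *
rel()
w=snapshot("scene")[170:370,230:430];cv2.imwrite("pics/s3.png",cv2.resize(np.clip(w[...,::-1]*1.5,0,255).astype(np.uint8),None,fx=3,fy=3,interpolation=2))
```

```text
t 3.78 chest mm [-131.7   33.2   96.9] yawerr 0.0075 F [ 1.8 -8.4 -1.8] w 0.677
```

View pics/s3.png

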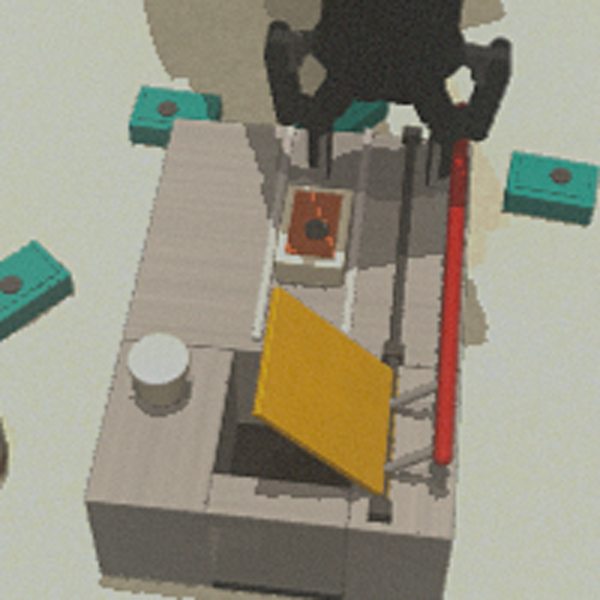

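Request:
servo_tool(commands=[{"dx":0,"dy":0.3,"dz":0,"twist":0.005,"grip":5.8},{"dx":0,"dy":0.1,"dz":0,"twist":0,"grip":5.8},{"dx":-0.7,"dy":0.05,"dz":0,"twist":0,"grip":5.8},{"dx":-0.7,"dy":0.05,"dz":0,"twist":0,"grip":5.8},{"dx":-0.7,"dy":0.05,"dz":0,"twist":0,"grip":5.8},{"dx":-0.7,"dy":0.05,"dz":0,"twist":0,"grip":5.8}])

```text
time_s: 4.33
eef_pos: [0.5552, 0.0812, 0.0917]
ee_rot: [-0.005, 0.103, 0.995, -0.011]
force: [-7.0, -4.4, 2.3]
width: 0.676
```

```bash
python3 -c "from h import *;rel()"
```

```text
t 4.33 chest mm [-110.9   33.    93.1] yawerr 0.0071 F [-7.  -4.4  2.3] w 0.676
```

Request:
servo_tool(commands=[{"dx":-0.1,"dy":0.3,"dz":-0.3,"twist":0.007,"grip":5.8},{"dx":-0.8,"dy":0.1,"dz":-0.1,"twist":0,"grip":5.8},{"dx":-0.8,"dy":0.1,"dz":-0.1,"twist":0,"grip":5.8},{"dx":-0.8,"dy":0.1,"dz":-0.1,"twist":0,"grip":5.8}])

```text
time_s: 4.67
eef_pos: [0.5716, 0.0776, 0.0928]
ee_rot: [-0.015, 0.105, 0.994, -0.017]
force: [-8.0, -4.4, 1.3]
width: 0.682
```

Run:
```python
from h import *
rel()
w=snapshot("scene")[170:370,230:430];cv2.imwrite("pics/s4.png",cv2.resize(np.clip(w[...,::-1]*1.5,0,255).astype(np.uint8),None,fx=3,fy=3,interpolation=2))
```

```text
t 4.67 chest mm [-94.2  33.   94.2] yawerr 0.0033 F [-8.  -4.4  1.3] w 0.682
```

View pics/s4.png

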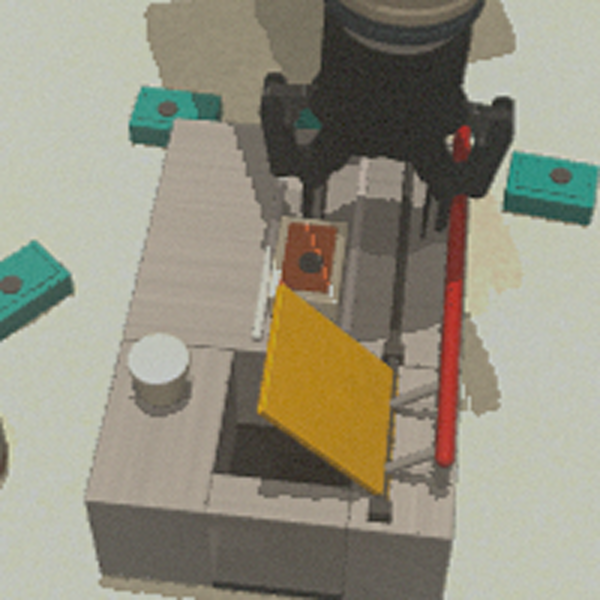

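Request:
servo_tool(commands=[{"dx":0,"dy":0.5,"dz":-0.2,"twist":0,"grip":5.8},{"dx":-1.3,"dy":0.2,"dz":-0.1,"twist":0,"grip":5.8},{"dx":-1.3,"dy":0.2,"dz":-0.1,"twist":0,"grip":5.8}])

```text
time_s: 4.97
eef_pos: [0.592, 0.0761, 0.0919]
ee_rot: [-0.024, 0.104, 0.994, -0.023]
force: [-8.4, -5.4, 2.2]
width: 0.679
```

```bash
python3 -c "from h import *;rel();print(sense()['ee_rot'])"
```

```text
t 4.97 chest mm [-73.9  35.8  93.3] yawerr 0.0068 F [-8.4 -5.4  2.2] w 0.679
[-0.023608    0.10385741  0.99403834 -0.02332571]
```

Request:
servo_tool(commands=[{"dx":-0.2,"dy":0.1,"dz":-0.5,"twist":0.007,"grip":5.8},{"dx":-1.3,"dy":0.15,"dz":-0.25,"twist":0,"grip":5.8},{"dx":-1.3,"dy":0.15,"dz":-0.2,"twist":0,"grip":5.8}])

```text
time_s: 5.22
eef_pos: [0.6126, 0.0697, 0.0954]
ee_rot: [-0.033, 0.106, 0.993, -0.029]
force: [-6.6, -4.9, 0.6]
width: 0.674
```

Run:
```python
from h import *
rel()
w=snapshot("scene")[170:370,230:430];cv2.imwrite("pics/s5.png",cv2.resize(np.clip(w[...,::-1]*1.5,0,255).astype(np.uint8),None,fx=3,fy=3,interpolation=2))
```

```text
t 5.22 chest mm [-52.4  33.9  96.8] yawerr 0.0032 F [-6.6 -4.9  0.6] w 0.674
```

View pics/s5.png

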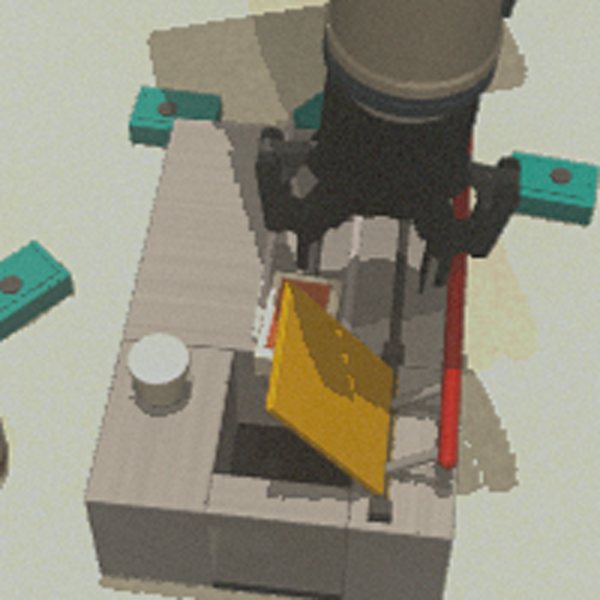

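Request:
servo_tool(commands=[{"dx":-0.2,"dy":0.3,"dz":-0.2,"twist":0.003,"grip":5.8},{"dx":-1.1,"dy":0.2,"dz":-0.2,"twist":0,"grip":5.8}])

```text
time_s: 5.43
eef_pos: [0.622, 0.0683, 0.0953]
ee_rot: [-0.04, 0.107, 0.993, -0.034]
force: [-8.2, -4.9, 3.0]
width: 0.677
```

```bash
python3 -c "from h import *;rel()"
```

```text
t 5.43 chest mm [-43.   34.6  96.7] yawerr 0.0022 F [-8.2 -4.9  3. ] w 0.677
```

Request:
servo_tool(commands=[{"dx":-1.0,"dy":0.2,"dz":-0.2,"twist":0,"grip":5.8},{"dx":-0.4,"dy":0.1,"dz":-0.05,"twist":0,"grip":5.8}])

```text
time_s: 5.6
eef_pos: [0.6326, 0.0664, 0.0948]
ee_rot: [-0.045, 0.106, 0.993, -0.036]
force: [-5.3, -3.5, 3.2]
width: 0.681
```

Run:
```python
from h import *
rel()
w=snapshot("scene")[170:370,230:430];cv2.imwrite("pics/s6.png",cv2.resize(np.clip(w[...,::-1]*1.5,0,255).astype(np.uint8),None,fx=3,fy=3,interpolation=2))
```

```text
t 5.6 chest mm [-32.2  35.   96.2] yawerr 0.004 F [-5.3 -3.5  3.2] w 0.681
```

View pics/s6.png

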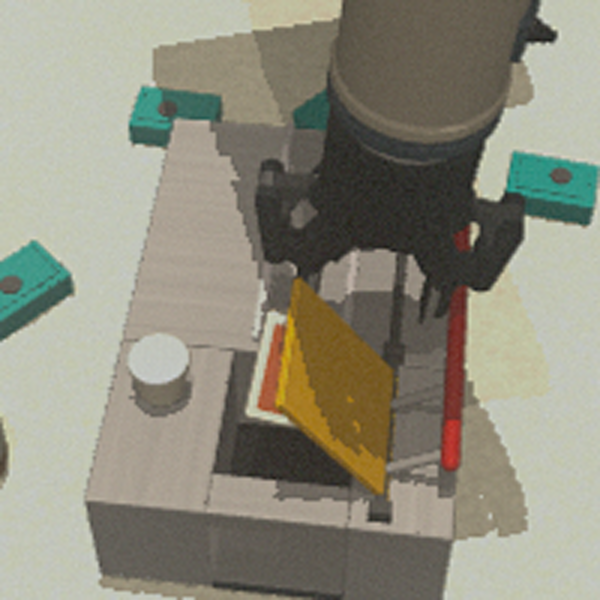

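Request:
servo_tool(commands=[{"dx":-0.4,"dy":0.1,"dz":-0.1,"twist":0,"grip":5.8},{"dx":-0.5,"dy":0.15,"dz":-0.1,"twist":0,"grip":5.8},{"dx":0,"dy":0.05,"dz":0,"twist":0,"grip":5.8},{"dx":0,"dy":0.05,"dz":0,"twist":0,"grip":5.8},{"dx":0,"dy":0.05,"dz":0,"twist":0,"grip":5.8},{"dx":0,"dy":0.05,"dz":0,"twist":0,"grip":5.8}])

```text
time_s: 6.15
eef_pos: [0.6385, 0.0656, 0.0938]
ee_rot: [-0.051, 0.105, 0.992, -0.041]
force: [-1.5, -6.2, 1.4]
width: 0.677
```

Run:
```python
from h import *
rel()
a=snapshot("scene")[230:370,240:400];b=snapshot("top")[135:275,265:395]*1.6
im=np.hstack([np.clip(a[...,::-1]*1.5,0,255),np.clip(b[...,::-1],0,255)]).astype(np.uint8)
cv2.imwrite("pics/s7.png",cv2.resize(im,None,fx=2.75,fy=2.75,interpolation=2))
```

```text
t 6.15 chest mm [-26.2  35.4  95.2] yawerr 0.0068 F [-1.5 -6.2  1.4] w 0.677
```

View pics/s7.png

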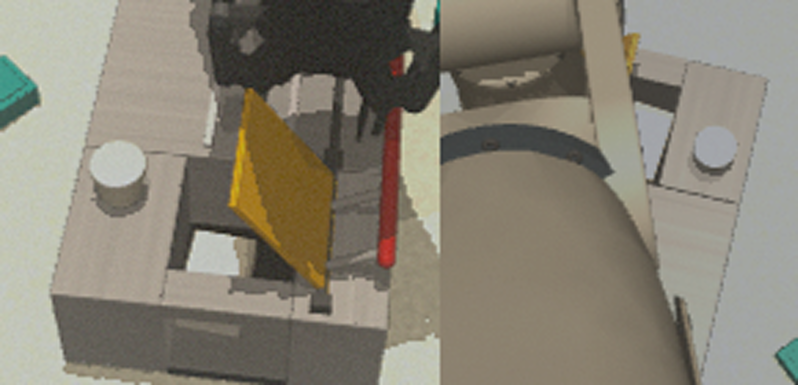

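Request:
servo_tool(commands=[{"dx":0.2,"dy":-0.1,"dz":-0.5,"twist":0,"grip":5.8},{"dx":0.2,"dy":-0.5,"dz":-0.5,"twist":0,"grip":5.8},{"dx":0.1,"dy":-0.8,"dz":0,"twist":0,"grip":5.8},{"dx":0,"dy":-0.8,"dz":0,"twist":0,"grip":5.8},{"dx":0,"dy":-0.8,"dz":0,"twist":0,"grip":5.8},{"dx":0,"dy":-0.8,"dz":0,"twist":0,"grip":5.8},{"dx":0,"dy":-0.7,"dz":0,"twist":0,"grip":5.8},{"dx":0,"dy":0,"dz":0,"twist":0,"grip":5.8}])

```text
time_s: 6.92
eef_pos: [0.6253, 0.0192, 0.1076]
ee_rot: [-0.05, 0.105, 0.992, -0.042]
force: [0.1, 0.2, -0.3]
width: 0.684
```

```bash
python3 -c "from h import *;rel()"
```

```text
t 6.92 chest mm [-29.3 -12.7 109. ] yawerr 0.008 F [ 0.1  0.2 -0.3] w 0.684
```

Request:
servo_tool(commands=[{"dx":0.2,"dy":-0.2,"dz":-2,"twist":0,"grip":5.8},{"dx":0.2,"dy":-0.2,"dz":-2,"twist":0,"grip":5.8},{"dx":0.2,"dy":-0.2,"dz":-2,"twist":0,"grip":5.8},{"dx":0.3,"dy":-0.2,"dz":-3,"twist":0,"grip":5.8},{"dx":3,"dy":0,"dz":-3,"twist":0,"grip":5.8},{"dx":3,"dy":0,"dz":-2,"twist":0,"grip":5.8},{"dx":3,"dy":0,"dz":0,"twist":0,"grip":5.8},{"dx":3,"dy":0,"dz":0,"twist":0,"grip":5.8},{"dx":0,"dy":0,"dz":0,"twist":0,"grip":5.8},{"dx":0,"dy":0,"dz":0,"twist":0,"grip":5.8}])

```text
time_s: 7.75
eef_pos: [0.5103, 0.0519, 0.2638]
ee_rot: [-0.05, 0.106, 0.992, -0.039]
force: [0.8, -0.1, -0.3]
width: 0.676
```

Run:
```python
from h import *
rel()
a=snapshot("scene")[180:370,190:480]
cv2.imwrite("pics/s8.png",cv2.resize(np.clip(a[...,::-1]*1.5,0,255).astype(np.uint8),None,fx=2.75,fy=2.75,interpolation=2))
```

```text
t 7.75 chest mm [-148.7   -5.2  265.2] yawerr 0.0049 F [ 0.8 -0.1 -0.3] w 0.676
```

View pics/s8.png

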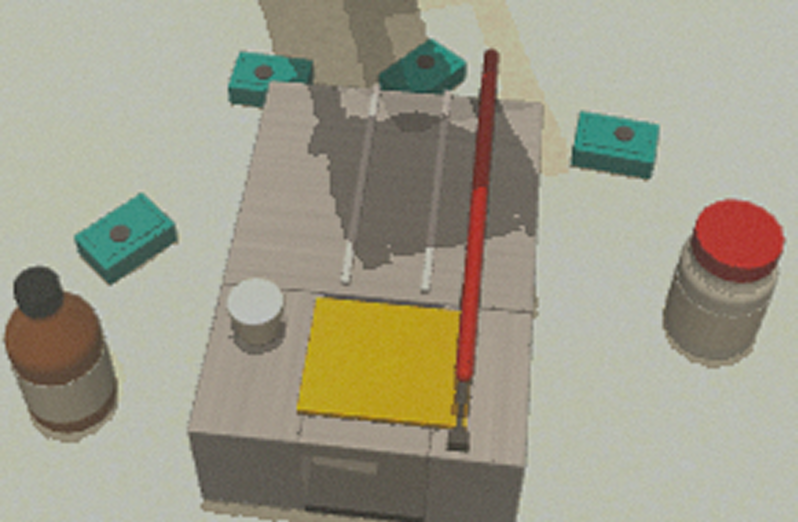

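The flap is closed and the lane is empty. The boat shows through the clear wall, lying in the pit, and the crucible, bottle and jar stand where they were.

```bash
python3 -c "from bench import *;print(sign_off())"
```

```text
the job is handed in; nothing more can be done
None
```

The white boat is in the pit and the flap is shut again. I handed the job in at about 7.8 s of the 42 s allowed; no verdict was reported.

**What I did:** One fingertip pushed the red bar left to about 0.6–0.7 rad, judged from the bar's travel. The other fingertip pushed the boat along the lane. The boat dropped while the first finger was still pressing the bar with about 6 N. I then let the flap close, raised the arm clear and backed it off.

**Last checks:**
- **Scene picture:** The last picture shows the flap closed, the lane empty and the boat visible through the clear wall of the pit. The crucible, bottle and jar are standing and look unmoved. I did not measure their positions again.
- **Force:** The reading on the tool was back to about zero, so the robot was touching nothing.

**What was not clean:** The tool tilted about 0.13 rad during the push and I could not correct that. I added small height and sideways corrections instead, and saw no harm from it. I viewed 12 pictures, two over the budget of 10.

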